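# Clear the scanning jig

### The job

Turn the handwheel to wind the clear scanner canopy back until its pointer stands on the rear white band, pull every cast up out of the sprung clip strip and put them all in the grey tray, then wind the canopy forward again until its pointer stands on the front band. Move the canopy only by the handwheel, never by pushing on it, and leave the cup, the keypad and the glue bottle where they are.

Things in the scene. Friction and masses are not known exactly. Their poses are not given: they have to be found in the camera images.
- jig: Scanning jig fixed to the table; its place and yaw vary. Dark steel base plate 12 mm thick, x -58 to 168 mm, 295 mm wide in y, with a black clip strip, a clear canopy, and a grey gear housing with the handwheel. Origin at table height under the middle of the strip; x away from the robot, y to its left along the strip, z up.
- strip_mid (a point): Middle of the clip strip's top edge, 34 mm above the table, axes as the jig. Five pockets at x = 0, y = -80, -40, 0, 40, 80 mm, walls 22 mm high over the plate, each with one cast or empty. A sprung steel nose on each pocket's -y side bites nearly 2 mm into the stub's groove; a straight upward pull of some 10 to 16 N frees it within 5 mm, then it drags a little; the cast must rise 25 mm to clear the walls.
- band_front (a point): Middle of the front white index band (10 mm wide in x) painted on the base plate near its -y edge, at the jig's x = 0, y = -140 mm.
- band_rear (a point): Middle of the rear white index band, the same, at the jig's x = 110, y = -140 mm.
- hood (a joint): Place in m of the clear canopy along the jig's x: 0 = its small brass pointer on the middle of the front band (canopy over the strip), 0.110 = on the rear band (strip free). Range -0.012 to 0.128. Canopy 80 mm long in x, centred at this x, 246 mm wide, open to -x, top 113 mm above the table, black scanner head on it to 135 mm. Moves with the handwheel, stays where left.
- handwheel (a joint): Angle of the handwheel in rad, positive clockwise seen from above; the canopy moves +27.5 mm per rad (0 at the front band, 4.0 at the rear band). Range -0.43 to 4.65. Turning takes about 0.15 N m; it stays where it is left.
- wheel_bar (a point): Centre of the handwheel's grip bar, on the wheel's vertical axis: aluminium bar 78 mm long along this point's x (which turns with the wheel), 16 mm wide along its y, 34 mm high, on a black disc 92 mm across. Bar top 17 mm above the point, disc face 17 mm below it. 80 mm above the table at the jig's x = 40, y = 205 mm.
- tray: Loose open grey plastic tray, 220 mm along its x, 160 mm along its y, 32 mm high, walls and floor 4 mm thick, 0.7 kg. Origin: the centre of its underside. The casts may stand or lie in it anywhere, inside its walls.
- cast0_mid (a point): Centre, 36 mm above the underside, of a bone-coloured cast on a black stub, upright in a pocket with its underside on the base plate; None if absent. Stub 18 mm in x, 22 mm in y, 58 mm high (z up), with a groove 2 mm deep in both y faces 9 to 18 mm up; on it a double-knuckle head 28 mm wide in y, top 72 mm up. About 50 g. Grip across the x faces (flat from 18 to 58 mm up). All casts go to the tray alike.
- cast1_mid (a point): Centre, 36 mm above the underside, of a bone-coloured cast on a black stub, upright in a pocket with its underside on the base plate; None if absent. Stub 18 mm in x, 22 mm in y, 58 mm high (z up), with a groove 2 mm deep in both y faces 9 to 18 mm up; on it a ball head 18 mm across, top 72 mm up. About 50 g. Grip across the x faces (flat from 18 to 58 mm up). All casts go to the tray alike.
- cast2_mid (a point): Centre, 36 mm above the underside, of a bone-coloured cast on a black stub, upright in a pocket with its underside on the base plate; None if absent. Stub 18 mm in x, 22 mm in y, 58 mm high (z up), with a groove 2 mm deep in both y faces 9 to 18 mm up; on it a cross-cylinder head 26 mm wide in y, top 72 mm up. About 50 g. Grip across the x faces (flat from 18 to 58 mm up). All casts go to the tray alike.
- cast3_mid (a point): Centre, 36 mm above the underside, of a bone-coloured cast on a black stub, upright in a pocket with its underside on the base plate; None if absent. Stub 18 mm in x, 22 mm in y, 58 mm high (z up), with a groove 2 mm deep in both y faces 9 to 18 mm up; on it a double-knuckle head 28 mm wide in y, top 72 mm up. About 50 g. Grip across the x faces (flat from 18 to 58 mm up). All casts go to the tray alike.
- cast4_mid (a point): Centre, 36 mm above the underside, of a bone-coloured cast on a black stub, upright in a pocket with its underside on the base plate; None if absent. Stub 18 mm in x, 22 mm in y, 58 mm high (z up), with a groove 2 mm deep in both y faces 9 to 18 mm up; on it a ball head 18 mm across, top 72 mm up. About 50 g. Grip across the x faces (flat from 18 to 58 mm up). All casts go to the tray alike.
- cup: Bystander: paper coffee cup with a white lid, 80 mm across, 105 mm high; origin under its centre.
- keypad: Bystander: black numeric keypad 130 by 85 mm, 18 mm high; origin under its centre.
- glue: Bystander: yellow glue bottle 54 mm across, 150 mm high; origin under its centre.

How it is judged:
On the way, in this order (a step that is already met when the one before it is completed fails the run):
1. the canopy is wound back: its pointer is on the rear band (value of joint hood between 0.105 and 0.115 m), for 0.3 s.
2. all the casts are in the tray (x of cast0_mid in the frame of tray between -0.106 and 0.106 m and y of cast0_mid in the frame of tray between -0.076 and 0.076 m and z of cast0_mid in the frame of tray between 0 and 0.062 m and x of cast1_mid in the frame of tray between -0.106 and 0.106 m and y of cast1_mid in the frame of tray between -0.076 and 0.076 m and z of cast1_mid in the frame of tray between 0 and 0.062 m and x of cast2_mid in the frame of tray between -0.106 and 0.106 m and y of cast2_mid in the frame of tray between -0.076 and 0.076 m and z of cast2_mid in the frame of tray between 0 and 0.062 m and x of cast3_mid in the frame of tray between -0.106 and 0.106 m and y of cast3_mid in the frame of tray between -0.076 and 0.076 m and z of cast3_mid in the frame of tray between 0 and 0.062 m and x of cast4_mid in the frame of tray between -0.106 and 0.106 m and y of cast4_mid in the frame of tray between -0.076 and 0.076 m and z of cast4_mid in the frame of tray between 0 and 0.062 m), for 0.2 s.
3. the canopy is wound forward: its pointer is on the front band (value of joint hood between -0.005 and 0.005 m), for 0.3 s.
At the end, for the whole second after the job is handed in: Every cast present is inside the tray's walls (its centre within 106 mm in x and 76 mm in y of the tray's centre, and less than 62 mm above the tray's underside) and at rest, the tray is level (within 0.1 rad), and the canopy's pointer is on the front band (within 5 mm of its middle) (all of step 2 and all of step 3 and linear speed of each of cast0, cast1, cast2, cast3, cast4 below 0.03 m/s and angle between tray's own z axis and vertical below 0.1 rad); the robot touches nothing.
It fails at once if the robot pushes on the canopy (more than 5 N) (contact force between any of the fingers, the arm and hood above 5 N).
It fails at once if the cup, keypad or glue bottle is moved more than 30 mm (distance of any of cup, keypad, glue from where it was at the start of the episode above 0.03 m).
Of cast0, cast1, cast2, cast3, cast4 only 3 to 5 are there at a start; the rules pass over those that are not, and their reading is None.
At some moment in a run one of tray may be knocked a few centimetres aside while the robot is not near it.
Once in a run the grip may slacken for a moment while it holds something.
It also fails if it takes over 210 s, if anything falls off the work surface, if the arm or the gripper's body presses on something with over 40 N, if the wrist force passes 120 N, or if a joint passes its speed limit or range.

### The arm

A 6-joint arm with a two-finger parallel gripper is mounted at the origin on the work surface. World frame = base frame: x ahead of the robot, y to its left, z up, the work surface at z = 0. Lengths are in m, angles in rad, forces in N, time in s.
With the tool pointing down it reaches from about 0.325 to 0.9 m from the base axis. Payload 3.5 kg.
Tool frame: the origin (TCP) lies between the finger pads; the fingertips stand 17 mm ahead of it and the grasp point (between the pads) lies 2 mm behind it (r.nose_length is the distance from the TCP to the fingertips, in m); z points along the fingers, y is the line along which they close (so a half turn about z gives the same grasp; the last joint's range is limited). The gripper opens to 85 mm and grips with 20 to 120 N. Pads are 22 mm wide; open, the fingers measure 114 mm over their backs; the gripper's body (76 mm by 85 mm) begins 54 mm behind the grasp point. The pads swing forward as they close: fully open they stand 13 mm farther back than shut.
Start: joints at [1.146, 0.276, -0.026, 1.268, 0, 1.467], TCP at [0.198, 0.593, 0.248] pointing down, gripper open.
Joint ranges: [-3.12, 3.12], [-0.85, 1.88], [-1.08, 1.24], [-1.95, 2.15], [-1.57, 1.53], [-3.14, 3.14]. Speed limits (rad/s): [2.57, 2.57, 3.14, 3.14, 3.14, 3.14].

### API

Orientations are given as a unit quaternion [w, x, y, z].
In Python, from bench import r gives the robot as it stands.
- The arm moves only by the tool step_arm, never from a script. Its argument "increments" is one flat list of numbers, 6 for each row, row after row: the shift along the world's x, y, z in mm, then the turn, a rotation vector about the world's x, y, z in rad. A call has 1 to 12 rows; each row shifts and turns the commanded pose from where the row before left it; what a row does not reach is not made up. A row lasts 1/8 s, in which the tool goes at most 62.5 mm and 10.7 degrees, less where a joint would pass 70% of its speed; a pose out of reach is approached as far as the arm can. A call is refused whole if a number of a shift passes 62.5 or a number of a turn 0.188, either way. A call with a gripper value outside its range is refused whole. "grip" is the closure in counts, from 0 (fully open) to 255 (shut), set as the call begins (left out, the last holds). The fingers move at their own pace and stop on an object; the grip force is fixed at half the most. Time passes only in rows, so rows that do not move let the fingers close. It gives the time, the measured TCP pose, the force, the opening and the grip force at its end, in the units of the state.
- r.observe(): the state, without advancing time (a new reading comes with each control period).
- r.grab_frame(name): name is "scene" or "top" or "wrist"; returns a dict with "image" (384x512x3 uint8, red, green, blue), "depth" (384x512 float32, m along the optical axis (not along the pixel's ray), 0 where there is no reading), "camera_matrix" (3x3 intrinsics, pixels), "world_to_cam" (4x4, takes a point from world to camera coordinates). Camera axes: x right, y up, looking along -z (the intrinsics and any distortion apply to the point x, -y, -z); pixel columns grow to the right and rows downward; lengths in m; the calibration is good to about 2 mm. A picture is of the moment at which its call begins.
- r.finish_job(): hands the job in; it is judged then, once.
Trained networks look in a picture, given as the dict that the camera call returned (one of the last four; its "shot" number tells which), for a name from the list of things; names that differ only in an ending like _2 or _b are one class to them, and where a whole thing is asked for, a point or a joint stands for the part that bears it (a point fixed in the world has none). Each returns a list of dicts, best first, with "confidence" (0 to 1); they miss things now and then, are a little off and sometimes report something else, mostly with a low value. They report only what shows in the picture. A call takes as long as a camera call.
- r.spot_in(picture, thing): "at" ([x, y, z] in m, in the coordinates of the camera as it stood for that picture, good to about 4 mm: the middle of the surface that is visible of it).
The state is a dict: "time": time; "joint_pos": joint angles; "joint_velocities": joint speeds; "joint_torque": joint torques, N m; "tool_pos": TCP position; "tcp_rot": TCP orientation; "ft_force": force on the tool from outside, world axes, zero at the start; "ft_torque": the same for the moment, N m; "grip_width": opening from 0.0 (shut) to 1.0 (fully open); "gripper_force": force on a finger pad.
Only numpy, scipy, OpenCV 4.12 (cv2) and the standard library are available. Lean on these libraries where they do the work, as an engineer would, in place of code of your own. Each camera call takes 0.05 s, during which the arm holds its last target. There are 200 camera calls.

## Working session

There is one attempt and no reset: what is moved stays moved. The work goes in short steps, Python scripts to look and compute and a tool call to move; the robot and the scene stay as the last step left them, time stands still between calls to the robot, and variables do not carry over. Pictures are saved under pics/ and viewed, at most 14 in all, crops included, and the job is handed in when it is done.

Besides the shell and the picture viewer there is one more tool, called as name(argument=value, ...), one argument or row to a line, values as JSON. step_arm: Moves the arm, as the interface text tells. Its arguments: {"type":"object","properties":{"increments":{"type":"array","items":{"type":"number"}},"grip":{"type":"number"}},"required":["increments"]}

```bash
mkdir -p pics; cat > h.py <<'E'
import numpy as np, cv2
from bench import r
def w(p,f):
    M=np.linalg.inv(f["world_to_cam"]); return (M@np.r_[p,1])[:3]
def spot(f,n,k=3,c=0.3):
    return [(np.round(w(d["at"],f)*1000).astype(int).tolist(),round(d["confidence"],2)) for d in r.spot_in(f,n)[:k] if d["confidence"]>c]
def save(f,n): cv2.imwrite(f"pics/{n}.png",f["image"][:,:,::-1])
def px(f,u,v):
    K=f["camera_matrix"];z=f["depth"][v,u];
    return w([(u-K[0,2])/K[0,0]*z,-(v-K[1,2])/K[1,1]*z,-z],f)
def proj(f,p):
    c=f["world_to_cam"]@np.r_[p,1];K=f["camera_matrix"];return (K[0,0]*c[0]/-c[2]+K[0,2],K[1,1]*-c[1]/-c[2]+K[1,2])
E
python3 - <<'E'
from h import *
for n in ["top","scene"]:
    f=r.grab_frame(n);save(f,n+"0")
    print(n)
    for t in ["jig","strip_mid","hood","handwheel","wheel_bar","tray","cast0_mid","cast1_mid","cast2_mid","band_front","band_rear","cup","keypad","glue"]: print(t,spot(f,t,5))
print(r.observe())
E
```

```text
top
jig [([534, 65, 13], 0.64)]
strip_mid [([536, 69, 11], 0.8), ([405, 394, 21], 0.56)]
hood [([513, 26, 112], 0.68)]
handwheel []
wheel_bar [([517, 231, 61], 0.89)]
tray [([520, -340, 3], 0.8)]
cast0_mid []
cast1_mid []
cast2_mid []
band_front [([535, 63, 8], 0.88)]
band_rear [([536, 61, 11], 0.92)]
cup [([573, 425, 104], 0.67)]
keypad [([405, 394, 19], 0.74), ([536, 66, 9], 0.42)]
glue [([724, -220, 98], 0.62)]
scene
jig [([558, 100, 38], 0.93), ([544, 67, 93], 0.4)]
strip_mid [([560, 102, 35], 0.67)]
hood [([545, 69, 91], 0.72)]
handwheel [([531, 240, 62], 0.92)]
wheel_bar [([532, 243, 67], 0.78)]
tray [([526, -347, 7], 0.88)]
cast0_mid []
cast1_mid []
cast2_mid []
band_front [([558, 102, 38], 0.71)]
band_rear [([553, 100, 38], 0.61)]
cup [([597, 441, 93], 0.68), ([527, -344, 8], 0.57)]
keypad [([418, 408, 25], 0.88)]
glue [([742, -217, 71], 0.57)]
{'time': 1.5, 'joint_pos': array([ 1.14558979e+00,  2.76411871e-01, -2.64157334e-02,  1.26803477e+00,
       -5.98956483e-06,  1.46743708e+00]), 'joint_velocities': array([ 0.00196232,  0.00027878,  0.0007545 , -0.00226053,  0.00059552,
        0.00059749]), 'joint_torque': array([ 3.07984137e-04, -4.45473254e+01,  2.95552433e+01,  9.40438622e-04,
        4.15423608e-05, -1.56479211e-05]), 'tool_pos': array([0.19767684, 0.59289086, 0.24829849]), 'tcp_rot': array([-5.73555808e-06,  1.60229984e-01,  9.87079709e-01, -3.26594300e-05]), 'ft_force': array([-0.5977903 ,  0.20791788, -0.45953272]), 'ft_torque': array([ 0.04568207,  0.00765093, -0.05385325]), 'gripper_force': 0.0, 'grip_width': 0.9987337313934751}
```

View pics/top0.png

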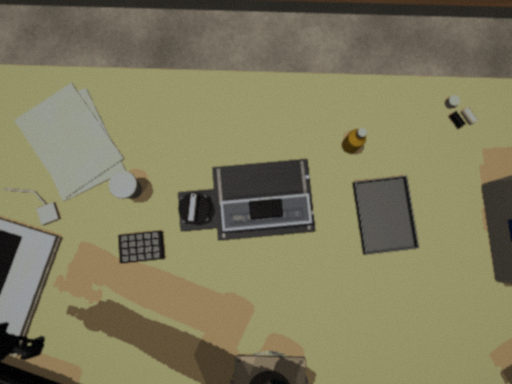

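View pics/scene0.png

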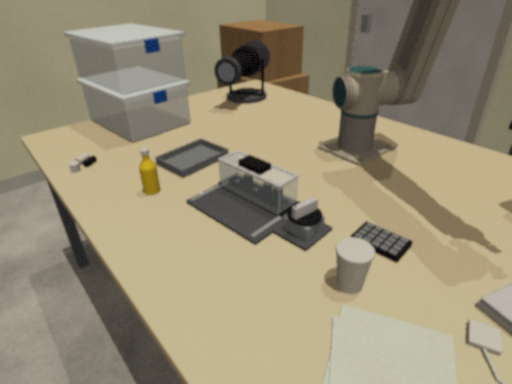

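Top view: canopy and strip around px (265,205), wheel (196,208), tray (385,215), glue (356,140), keypad (141,247), cup (124,184). Next I fit the jig and tray corners.

```bash
python3 - <<'E'
from h import *
f=r.grab_frame("top")
c=[(216,168),(305,162),(311,230),(221,236)]
P=[px(f,*q) for q in c]
for q,p in zip(c,P): print(q,np.round(p*1000))
print('wheel',np.round(px(f,193,208)*1000),np.round(px(f,196,196)*1000),np.round(px(f,193,219)*1000))
for q in [(355,184),(406,178),(415,247),(362,253),(385,215)]: print('tray',np.round(px(f,*q)*1000))
im=cv2.resize(f["image"][145:265,170:430],None,fx=3,fy=3,interpolation=cv2.INTER_CUBIC)
im=np.clip(im*1.6,0,255).astype('uint8')
cv2.imwrite("pics/topc.png",im[:,:,::-1])
E
```

```text
(216, 168) [650. 177.  13.]
(305, 162) [676. -95.  11.]
(311, 230) [ 468. -115.   14.]
(221, 236) [443. 154.  14.]
wheel [517. 229.  99.] [553. 223.  89.] [486. 228.  97.]
tray [ 609. -245.   27.]
tray [ 632. -400.   25.]
tray [ 426. -425.   16.]
tray [ 404. -270.    5.]
tray [ 520. -341.    4.]
```

View pics/topc.png

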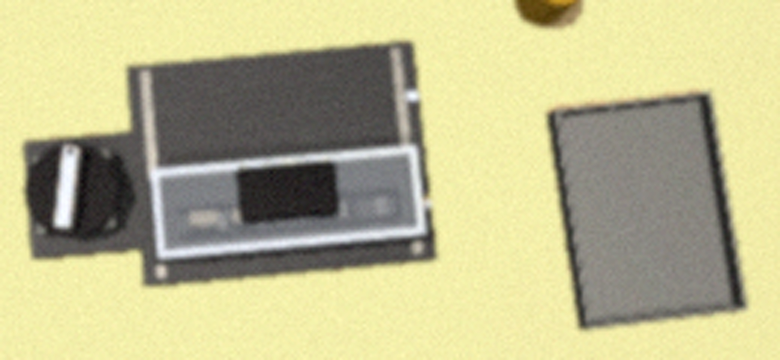

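The crop shows the canopy over the strip at the front, the bar lying roughly along the jig's x, and the tray long side also roughly along x. I'll fly above the wheel and turn so j6 has room for the full 4 rad.

step_arm(
  increments=[30,-30,0,0,0,0.18,30,-30,0,0,0,0.18,30,-30,0,0,0,0.18,30,-30,0,0,0,0.18,30,-30,0,0,0,0.18,30,-30,0,0,0,0.18,30,-30,0,0,0,0.18,30,-30,0,0,0,0.18,20,-30,0,0,0,0.18,0,-30,0,0,0,0.18,0,-30,0,0,0,0.18,0,-34,0,0,0,0.18],
  grip=0,
)

```text
time: 3.05
tool_pos: [0.4578, 0.228, 0.2484]
tcp_rot: [-0.0, 0.797, -0.604, 0.0]
ft_force: [-0.1, 0.6, -0.0]
grip_width: 1.0
gripper_force: 0.0
```

```bash
python3 - <<'E'
from h import *
print(r.observe()["joint_pos"].round(2))
from scipy.optimize import least_squares
f=r.grab_frame("top")
uv=np.array([(213,167.3),(307,159),(315,231),(218.3,240)])-0
J=np.array([[168,147.5],[168,-147.5],[-58,-147.5],[-58,147.5]])/1000
def wp(p,x,y,z): c,s=np.cos(p[2]),np.sin(p[2]); return [p[0]+c*x-s*y,p[1]+s*x+c*y,z]
res=lambda p:(np.array([proj(f,wp(p,*j,.012)) for j in J])-uv).ravel()
s=least_squares(res,[.5,.03,.09]);print('jig',s.x.round(4),s.fun.round(1));print('wheel',np.round(wp(s.x,.04,.205,.08),4))
uv2=np.array([(170+548/3,145+112/3),(170+709/3,145+94/3),(170+745/3,145+308/3),(170+581/3,145+327/3)])
T=np.array([[.11,.08],[.11,-.08],[-.11,-.08],[-.11,.08]])
r2=lambda p:(np.array([proj(f,wp(p,*j,.032)) for j in T])-uv2).ravel()
s=least_squares(r2,[.5,-.34,.09]);print('tray',s.x.round(4),s.fun.round(1))
E
```

```text
[ 0.34  0.07 -0.27  1.23 -0.   -1.51]
jig [0.5043 0.0235 0.1162] [-1.  -0.6  0.7 -0.8  0.8  0.7 -0.5  0.6]
wheel [0.5202 0.2317 0.08  ]
tray [ 0.5187 -0.3329  0.1417] [ 0.5 -0.9 -0.6 -0.9 -0.4  0.9  0.5  0.9]
```

step_arm(
  increments=[12,0,0,0,0,0.18,10,1,0,0,0,0.18,10,1,0,0,0,0.18,10,1,0,0,0,0.18,10,1,0,0,0,0.18,10,0,0,0,0,0.18,0,0,0,0,0,0.18,0,0,0,0,0,0.13,0,0,0,0,0,0],
)

```text
time: 4.22
tool_pos: [0.5197, 0.233, 0.2484]
tcp_rot: [-0.0, 0.999, 0.042, 0.0]
ft_force: [0.8, -0.2, -0.1]
grip_width: 0.995
gripper_force: 0.0
```

```bash
python3 - <<'E'
from h import *
print(r.observe()["joint_pos"].round(2))
f=r.grab_frame("wrist");save(f,"w1")
print(spot(f,"wheel_bar"),spot(f,"band_front"))
print(proj(f,[.5202,.2317,.097]))
E
```

```text
[ 0.31  0.18 -0.15  1.24  0.   -2.92]
[([526, 234, 62], 0.63)] [([553, 94, 19], 0.63)]
(np.float64(257.4159554518384), np.float64(181.32504395427705))
```

View pics/w1.png

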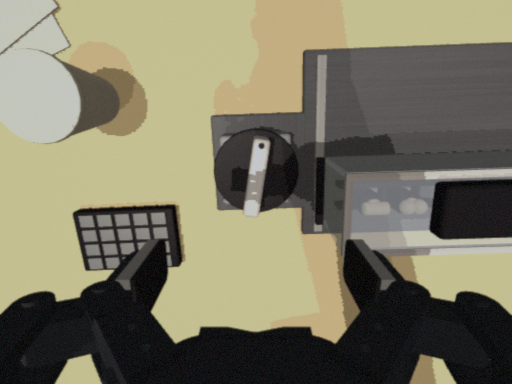

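The wrist view shows the bar from px (263,138) to (251,215), and at least two casts under the canopy.

```bash
python3 - <<'E'
from h import *
f=r.grab_frame("wrist")
K=f["camera_matrix"];M=np.linalg.inv(f["world_to_cam"])
def ray(u,v,z):
    d=M[:3,:3]@[(u-K[0,2])/K[0,0],-(v-K[1,2])/K[1,1],-1];o=M[:3,3];return o+d*(z-o[2])/d[2]
g=cv2.cvtColor(f["image"],cv2.COLOR_RGB2GRAY)
m=(g>110)&(f["depth"]>0);W=np.zeros_like(g);W[135:220,238:278]=1
ys,xs=np.nonzero(m&(W>0))
P=np.array([px(f,x,y) for x,y in zip(xs,ys)]);P=P[P[:,2]>.088]
c,(sz),a=cv2.minAreaRect((P[:,:2]*1000).astype('float32'));print(len(P),c,sz,a,P.mean(0))
print(ray(263,138,.097),ray(251,215,.097))
# jig plate right-angle edge: plate +y edge line
a,b=ray(304,60,.012),ray(303,150,.012);print(a,b,np.arctan2(*(a-b)[[1,0]]))
E
```

```text
1180 (522.1806030273438, 233.1529083251953) (15.774676322937012, 77.31802368164062) 86.45696258544922 [0.52365175 0.23344227 0.09743097]
[0.56166125 0.23003751 0.097     ] [0.48528519 0.23505826 0.097     ]
[0.64411385 0.18892712 0.012     ] [0.54326226 0.17713257 0.012     ] 0.11642076969480697
```

step_arm(
  increments=[2,0,-30,0,0,-0.073,0.5,0,-40,0,0,-0.073,0,0,-40,0,0,0,0,0,-30,0,0,0,0,0,-15,0,0,0,0,0,-8,0,0,0,0,0,0,0,0,0],
)

```text
time: 5.3
tool_pos: [0.5226, 0.233, 0.0857]
tcp_rot: [-0.0, 1.0, -0.03, 0.0]
ft_force: [-0.0, 0.1, -0.5]
grip_width: 1.001
gripper_force: 0.0
```

```bash
python3 - <<'E'
from h import *
from scipy.optimize import least_squares
f=r.grab_frame("top")
uv=np.array([(152,170),(418,147),(425,233),(162,257)])/3+[170,145]
def wp(x,y,z,p=(.5043,.0235,.1162)): c,s=np.cos(p[2]),np.sin(p[2]); return [p[0]+c*x-s*y,p[1]+s*x+c*y,z]
H=np.array([[.04,.123],[.04,-.123],[-.04,-.123],[-.04,.123]])
s=least_squares(lambda q:(np.array([proj(f,wp(q[0]+a,q[1]+b,.113)) for a,b in H])-uv).ravel(),[0,0]);print(s.x,s.fun.round(1))
for b in (0,.11): print((np.array(proj(f,wp(b,-.14,.012)))-[170,145])*3)
o=r.observe();print(o["tool_pos"].round(4),o["tcp_rot"].round(4),o["joint_pos"].round(2))
E
```

```text
[ 0.00491617 -0.00134578] [ 0.4  0.2 -0.3  0.   0.4 -0.1 -0.6 -0.1]
[423.63333484 203.16397314]
[411.96732581  95.93059995]
[0.523  0.2332 0.0862] [-3.000e-04  9.996e-01 -2.980e-02  8.000e-04] [ 0.31  0.32 -0.34  0.91 -0.   -2.78]
```

Hood ≈ +4.9 mm by canopy, matching the bar's 0.178 rad relative to the jig. Needed turn: −3.82 rad.

step_arm(
  increments=[0,0,0,0,0,0,0,0,0,0,0,0,0,0,0,0,0,0,0,0,0,0,0,0,0,0,0,0,0,0,0,0,0,0,0,-0.1,0,0,0,0,0,-0.16,0,0,0,0,0,-0.16,0,0,0,0,0,-0.16,0,0,0,0,0,-0.16,0,0,0,0,0,-0.16,0,0,0,0,0,-0.16],
  grip=255,
)

```text
time: 6.85
tool_pos: [0.5224, 0.2327, 0.0857]
tcp_rot: [0.0, 0.846, -0.533, 0.0]
ft_force: [-1.2, -1.1, 2.5]
grip_width: 0.18
gripper_force: 59.6
```

step_arm(
  increments=[0,0,0,0,0,-0.16,0,0,0,0,0,-0.16,0,0,0,0,0,-0.16,0,0,0,0,0,-0.16,0,0,0,0,0,-0.16,0,0,0,0,0,-0.16,0,0,0,0,0,-0.16,0,0,0,0,0,-0.16,0,0,0,0,0,-0.16,0,0,0,0,0,-0.16,0,0,0,0,0,-0.16,0,0,0,0,0,0],
)

```text
time: 8.35
tool_pos: [0.5226, 0.2327, 0.0857]
tcp_rot: [0.0, -0.131, 0.991, -0.0]
ft_force: [-0.4, -2.5, 3.7]
grip_width: 0.176
gripper_force: 59.7
```

step_arm(
  increments=[0,0,0,0,0,-0.16,0,0,0,0,0,-0.16,0,0,0,0,0,-0.16,0,0,0,0,0,-0.16,0,0,0,0,0,-0.16,0,0,0,0,0,-0.2,0,0,0,0,0,0,0,0,0,0,0,0],
)

```text
refused, turn out of range in row 6
```

step_arm(
  increments=[0,0,0,0,0,-0.16,0,0,0,0,0,-0.16,0,0,0,0,0,-0.16,0,0,0,0,0,-0.16,0,0,0,0,0,-0.16,0,0,0,0,0,-0.16,0,0,0,0,0,-0.04,0,0,0,0,0,0,0,0,0,0,0,0],
)

```text
time: 9.48
tool_pos: [0.5225, 0.2325, 0.0857]
tcp_rot: [0.0, 0.36, 0.933, -0.0]
ft_force: [-0.6, -3.8, 5.2]
grip_width: 0.176
gripper_force: 59.9
```

```bash
python3 - <<'E'
from h import *
f=r.grab_frame("top")
im=cv2.resize(f["image"][145:265,170:430],None,fx=3,fy=3,interpolation=cv2.INTER_CUBIC)
im=np.clip(im*1.6,0,255).astype('uint8')
cv2.imwrite("pics/topd.png",im[:,:,::-1])
def wp(x,y,z,p=(.5043,.0235,.1162)): c,s=np.cos(p[2]),np.sin(p[2]); return [p[0]+c*x-s*y,p[1]+s*x+c*y,z]
for h in(.1,.11,.12): print(h,[np.round((np.array(proj(f,wp(h+a,b,.113)))-[170,145])*3) for a,b in [[.04,.123],[.04,-.123],[-.04,-.123],[-.04,.123]]])
print(r.observe()["joint_pos"].round(2))
E
```

```text
0.1 [array([144.,  70.]), array([405.,  47.]), array([414., 131.]), array([151., 155.])]
0.11 [array([143.,  60.]), array([404.,  37.]), array([413., 121.]), array([150., 144.])]
0.12 [array([142.,  49.]), array([403.,  27.]), array([412., 110.]), array([149., 133.])]
[ 0.31  0.32 -0.34  0.91 -0.    1.04]
```

View pics/topd.png

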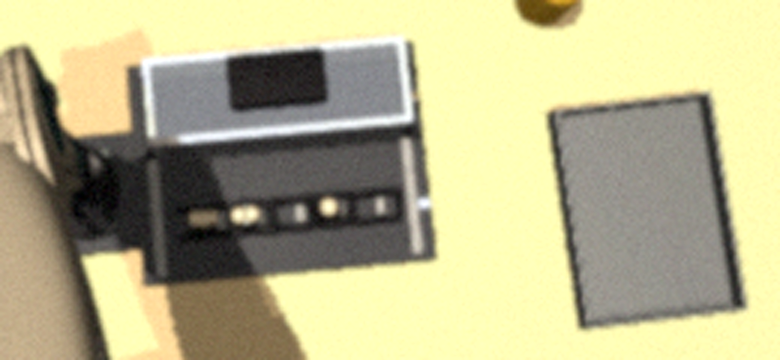

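Canopy corners match 0.110–0.111: the pointer is on the rear band. Casts show at y=+80, +40, −40; the other pockets look empty. Releasing and moving over the strip.

step_arm(
  increments=[0,0,0,0,0,0,0,0,0,0,0,0,0,0,0,0,0,0,0,0,15,0,0,0,0,0,35,0,0,0,0,0,60,0,0,0,0,0,60,0,0,-0.12,-5,-50,10,0,0,-0.15,-5,-55,0,0,0,-0.15,-5,-55,0,0,0,-0.15,-4,-50,0,0,0,-0.148,0,0,0,0,0,0],
  grip=0,
)

```text
time: 11.02
tool_pos: [0.5031, 0.0202, 0.2666]
tcp_rot: [0.001, 0.667, 0.745, 0.0]
ft_force: [-0.1, 0.0, -0.2]
grip_width: 1.004
gripper_force: 0.0
```

```bash
python3 - <<'E'
from h import *
o=r.observe();print(o["joint_pos"].round(2))
f=r.grab_frame("wrist");save(f,"w2")
for i in range(5): print(i,spot(f,f"cast{i}_mid",5,.2))
def wp(x,y,z,p=(.5043,.0235,.1162)): c,s=np.cos(p[2]),np.sin(p[2]); return [p[0]+c*x-s*y,p[1]+s*x+c*y,z]
for y in (-.08,-.04,0,.04,.08): print(y,np.round(proj(f,wp(0,y,.084))),np.round(np.array(wp(0,y,.084))*1000))
for x in(0,.11): print(np.round(proj(f,wp(x,-.14,.012))))
E
```

```text
[-0.09  0.05 -0.26  1.26 -0.    1.37]
0 []
1 [([513, -5, 75], 0.66), ([500, 64, 80], 0.59)]
2 [([500, 106, 82], 0.7)]
3 [([500, 65, 76], 0.57), ([415, -270, 1], 0.5)]
4 []
-0.08 [257. 242.] [514. -56.  84.]
-0.04 [257. 208.] [509. -16.  84.]
0 [257. 173.] [504.  24.  84.]
0.04 [256. 135.] [500.  63.  84.]
0.08 [256.  94.] [495. 103.  84.]
[257. 258.]
[334. 258.]
```

View pics/w2.png

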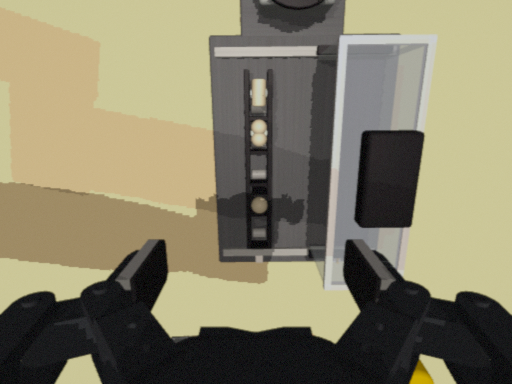

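Three casts: cross-cylinder at px (259,93), double-knuckle (259,132), ball (259,205); pockets 0 and −80 empty. Pixels sit ~3 mm off my jig fit in +x and +y, agreeing with the bar, so the jig is about (507,26). Now the ball cast at (512,−13).

step_arm(
  increments=[5,-17,-50,0,0,0.006,4,-16,-50,0,0,0,0,0,-50,0,0,0,0,0,-30,0,0,0,0,0,-20,0,0,0,0,0,-10.5,0,0,0,0,0,0,0,0,0],
  grip=110,
)

```text
time: 12.2
tool_pos: [0.5119, -0.0094, 0.0544]
tcp_rot: [-0.001, 0.663, 0.749, -0.0]
ft_force: [0.2, -0.3, -0.5]
grip_width: 0.57
gripper_force: 0.0
```

step_arm(
  increments=[0,0,0,0,0,0,0,0,0,0,0,0,0,0,0,0,0,0,0,0,0,0,0,0],
  grip=255,
)

```text
time: 12.7
tool_pos: [0.513, -0.0102, 0.0559]
tcp_rot: [0.001, 0.663, 0.749, 0.001]
ft_force: [-1.2, 0.3, 6.4]
grip_width: 0.201
gripper_force: 58.8
```

step_arm(
  increments=[0,0,3,0,0,0,0,0,4,0,0,0,0,0,6,0,0,0,0,0,10,0,0,0,0,0,20,0,0,0,0,0,40,0,0,0,0,0,20,0,0,0,0,0,0,0,0,0],
)

```text
time: 13.7
tool_pos: [0.5149, -0.0102, 0.1613]
tcp_rot: [0.003, 0.663, 0.749, 0.002]
ft_force: [0.5, 0.6, -1.2]
grip_width: 0.204
gripper_force: 59.5
```

```bash
cat > t.py <<'E'
from h import *
f=r.grab_frame("top");print(spot(f,"tray"))
im=np.clip(f["image"].astype(int),0,255).astype('uint8');hsv=cv2.cvtColor(im,cv2.COLOR_RGB2HSV)
m=((hsv[:,:,1]<75)&(hsv[:,:,2]<150)).astype('uint8');m[:,:330]=0;m[:,450:]=0;m[:155]=0;m[280:]=0
m=cv2.morphologyEx(m,cv2.MORPH_CLOSE,np.ones((5,5)));m=cv2.morphologyEx(m,cv2.MORPH_OPEN,np.ones((5,5)))
n,l,s,c=cv2.connectedComponentsWithStats(m);k=1+s[1:,4].argmax()
R=cv2.minAreaRect(np.argwhere(l==k)[:,::-1].astype('float32'));B=cv2.boxPoints(R)
K=f["camera_matrix"];M=np.linalg.inv(f["world_to_cam"])
def ray(u,v,z):
    d=M[:3,:3]@[(u-K[0,2])/K[0,0],-(v-K[1,2])/K[1,1],-1];o=M[:3,3];return o+d*(z-o[2])/d[2]
Q=np.array([ray(u,v,.032) for u,v in B]);e=[Q[1]-Q[0],Q[2]-Q[1]];L=[np.linalg.norm(x) for x in e];a=e[int(L[1]>L[0])]
print('tray',Q.mean(0).round(4),np.round(L,3),'yaw',np.arctan(a[1]/a[0]).round(3))
E
python3 t.py; python3 -c "
from h import *
o=r.observe();print(o['grip_width'],o['ft_force'],o['tool_pos'])"
```

```text
[([519, -340, 6], 0.92)]
tray [ 0.5184 -0.3325  0.032 ] [0.181 0.227] yaw 0.118
0.20274521247950333 [ 0.29207607  1.01955018 -0.81434003] [ 0.51240862 -0.01000078  0.15828796]
```

step_arm(
  increments=[2,-50,0,0,0,0,2,-55,0,0,0,0,2,-55,0,0,0,0,2,-55,0,0,0,0,2,-55,0,0,0,0,2,-55,0,0,0,0,1,-50,-15,0,0,0,0,0,-35,0,0,0,0,0,-30,0,0,0,0,0,-17,0,0,0,0,0,-9,0,0,0,0,0,0,0,0,0],
)

```text
time: 15.3
tool_pos: [0.5251, -0.3847, 0.0515]
tcp_rot: [-0.0, 0.663, 0.749, 0.0]
ft_force: [0.7, -1.1, 0.5]
grip_width: 0.199
gripper_force: 59.6
```

```bash
python3 -c "
from h import *
o=r.observe();print(o['grip_width'],o['ft_force'],o['tool_pos'])
f=r.grab_frame('wrist');save(f,'w3')"
```

```text
0.19939470627984096 [ 0.68748551 -1.05041883  0.53466784] [ 0.525144   -0.38473429  0.05149812]
```

View pics/w3.png

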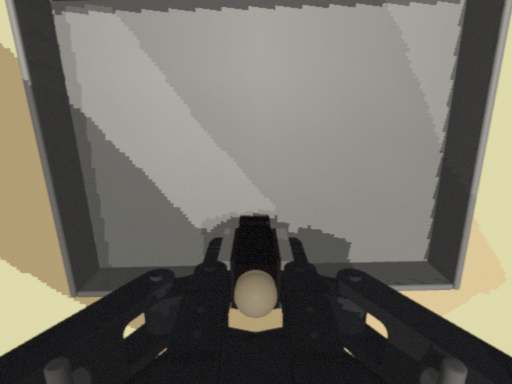

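The ball cast stands between the fingers (head px 256,293), stub inside the tray near its −y wall. Releasing.

step_arm(
  increments=[0,0,-1.5,0,0,0,0,0,0,0,0,0],
)

```text
time: 15.6
tool_pos: [0.5257, -0.3854, 0.0513]
tcp_rot: [0.001, 0.663, 0.749, -0.0]
ft_force: [0.1, -0.3, -1.3]
grip_width: 0.197
gripper_force: 59.6
```

step_arm(
  increments=[0,0,0,0,0,0,0,0,0,0,0,0,0,0,0,0,0,0,0,0,30,0,0,0,0,0,50,0,0,0,-2,45,50,0,0,0,-3,60,0,0,0,0,-4,60,0,0,0,0,-4,60,0,0,0,0,-4,60,0,0,0,0,-3,60,0,0,0,0,-3,60,0,0,0,0],
  grip=110,
)

```text
time: 17.1
tool_pos: [0.5021, 0.0185, 0.1771]
tcp_rot: [0.0, 0.663, 0.748, 0.0]
ft_force: [0.6, 0.1, 0.1]
grip_width: 0.565
gripper_force: 0.0
```

```bash
python3 t.py; python3 - <<'E'
from h import *
f=r.grab_frame("wrist");print(spot(f,"cast0_mid"),spot(f,"cast2_mid"))
print(r.observe()["tool_pos"])
E
```

```text
[([518, -338, 2], 0.88)]
tray [ 0.5186 -0.3325  0.032 ] [0.181 0.226] yaw 0.118
[] [([498, 102, 79], 0.75)]
[0.50244353 0.01667141 0.17687795]
```

step_arm(
  increments=[1,24,0,0,0,0,0,24,-30,0,0,0,0,0,-40,0,0,0,0,0,-30,0,0,0,0,0,-15,0,0,0,0,0,-6,0,0,0,0,0,0,0,0,0],
)

```text
time: 18.23
tool_pos: [0.5041, 0.0641, 0.0562]
tcp_rot: [0.0, 0.663, 0.748, 0.0]
ft_force: [-0.5, -0.0, 0.3]
grip_width: 0.567
gripper_force: 0.0
```

step_arm(
  increments=[0,0,0,0,0,0,0,0,0,0,0,0,0,0,0,0,0,0,0,0,0,0,0,0],
  grip=255,
)

```text
time: 18.73
tool_pos: [0.5041, 0.0647, 0.0568]
tcp_rot: [0.001, 0.663, 0.749, 0.0]
ft_force: [-2.2, 0.1, 5.9]
grip_width: 0.199
gripper_force: 58.9
```

step_arm(
  increments=[0,0,3,0,0,0,0,0,4,0,0,0,0,0,6,0,0,0,0,0,10,0,0,0,0,0,20,0,0,0,0,0,40,0,0,0,0,0,20,0,0,0,0,0,0,0,0,0],
)

```text
time: 19.73
tool_pos: [0.5061, 0.065, 0.1623]
tcp_rot: [0.003, 0.663, 0.749, 0.003]
ft_force: [0.5, -0.4, -0.9]
grip_width: 0.201
gripper_force: 59.7
```

```bash
python3 t.py
```

```text
[([519, -336, 2], 0.86)]
tray [ 0.5185 -0.3326  0.032 ] [0.177 0.227] yaw 0.129
```

step_arm(
  increments=[2,-55,0,0,0,0,3,-60,0,0,0,0,3,-60,0,0,0,0,3,-60,0,0,0,0,2,-60,0,0,0,0,2,-59,0,0,0,0,0,-45,-15,0,0,0,0,0,-35,0,0,0,0,0,-30,0,0,0,0,0,-19,0,0,0,0,0,-10,0,0,0,0,0,0,0,0,0],
)

```text
time: 21.32
tool_pos: [0.5185, -0.3342, 0.0499]
tcp_rot: [0.0, 0.663, 0.749, 0.0]
ft_force: [0.5, 0.5, -0.4]
grip_width: 0.2
gripper_force: 60.2
```

```bash
python3 -c "
from h import *
o=r.observe();print(o['grip_width'],o['ft_force'],o['tool_pos'])
f=r.grab_frame('wrist');save(f,'w4')"
```

```text
0.19953374484062128 [ 0.50010401  0.50656746 -0.37089531] [ 0.5185197  -0.33417255  0.04988741]
```

View pics/w4.png

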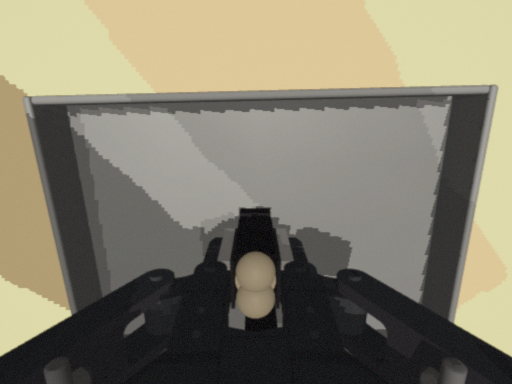

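The double-knuckle cast (px 256,285) is held in the tray's middle. Releasing and going for the third at (499,106).

step_arm(
  increments=[0,0,0,0,0,0,0,0,0,0,0,0,0,0,0,0,0,0,0,0,30,0,0,0,0,0,50,0,0,0,-2,45,50,0,0,0,-3,60,0,0,0,0,-4,60,0,0,0,0,-4,60,0,0,0,0,-4,60,0,0,0,0,-3,60,0,0,0,0,-1,60,0,0,0,0],
  grip=110,
)

```text
time: 22.88
tool_pos: [0.4972, 0.0693, 0.1766]
tcp_rot: [0.0, 0.663, 0.748, 0.0]
ft_force: [1.1, 0.6, 0.5]
grip_width: 0.571
gripper_force: 0.0
```

step_arm(
  increments=[1,35,0,0,0,0,0,0,-43,0,0,0,0,0,-40,0,0,0,0,0,-25,0,0,0,0,0,-10,0,0,0,0,0,-5,0,0,0,0,0,0,0,0,0],
)

```text
time: 23.75
tool_pos: [0.4992, 0.1025, 0.0539]
tcp_rot: [0.0, 0.663, 0.749, 0.0]
ft_force: [-0.5, -0.7, 0.3]
grip_width: 0.573
gripper_force: 0.0
```

step_arm(
  increments=[0,2,2,0,0,0,0,0,0,0,0,0,0,0,0,0,0,0,0,0,0,0,0,0],
  grip=255,
)

```text
time: 24.25
tool_pos: [0.4993, 0.1047, 0.0564]
tcp_rot: [0.001, 0.663, 0.749, 0.001]
ft_force: [-1.3, -0.3, 6.3]
grip_width: 0.2
gripper_force: 58.8
```

step_arm(
  increments=[0,0,3,0,0,0,0,0,4,0,0,0,0,0,6,0,0,0,0,0,10,0,0,0,0,0,20,0,0,0,0,0,40,0,0,0,0,0,20,0,0,0,0,0,0,0,0,0],
)

```text
time: 25.25
tool_pos: [0.5012, 0.1045, 0.1617]
tcp_rot: [0.003, 0.663, 0.749, 0.002]
ft_force: [-0.1, 0.9, -0.6]
grip_width: 0.2
gripper_force: 59.4
```

```bash
python3 t.py
```

```text
[([515, -337, 7], 0.96)]
tray [ 0.5194 -0.3347  0.032 ] [0.176 0.226] yaw 0.118
```

step_arm(
  increments=[2,-55,0,0,0,0,3,-60,0,0,0,0,3,-60,0,0,0,0,2,-60,0,0,0,0,2,-60,0,0,0,0,2,-55,0,0,0,0,0,-41,-15,0,0,0,0,0,-35,0,0,0,0,0,-30,0,0,0,0,0,-19,0,0,0,0,0,-9,0,0,0,0,0,0,0,0,0],
)

```text
time: 26.85
tool_pos: [0.5119, -0.2861, 0.0495]
tcp_rot: [-0.001, 0.663, 0.749, -0.0]
ft_force: [0.8, -0.3, -0.7]
grip_width: 0.201
gripper_force: 59.7
```

```bash
python3 t.py; python3 -c "
from h import *
o=r.observe();print(o['grip_width'],o['ft_force'],o['tool_pos'],o['joint_pos'])
f=r.grab_frame('wrist');save(f,'w5')"
```

```text
[([576, -287, 4], 0.64)]
tray [ 0.4858 -0.3808  0.032 ] [0.287 0.309] yaw -0.036
0.20340985181152246 [-0.02613514  0.41667168  0.37253771] [ 0.51253426 -0.28652597  0.05009127] [-6.19791137e-01  3.83317781e-01 -3.34840099e-01  8.52577205e-01
 -6.85196413e-05  8.29938696e-01]
```

View pics/w5.png

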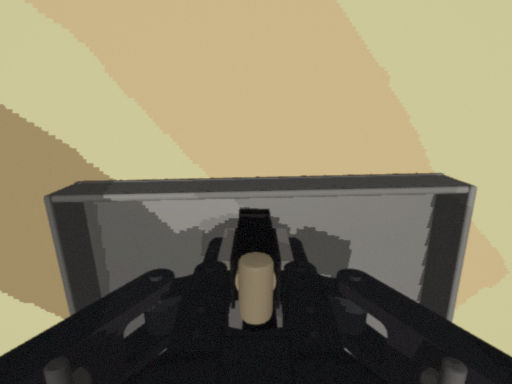

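The cross-cylinder cast (px 256,285) is inside the tray near the +y wall. Releasing and returning to the wheel.

step_arm(
  increments=[0,0,0,0,0,0,0,0,0,0,0,0,0,0,0,0,0,0,0,0,30,0,0,0,0,0,55,0,0,0,0,40,60,0,0,0,0,60,50,0,0,0,0,60,0,0,0,0.1,0,60,0,0,0,0.1,0,60,0,0,0,0.1,0,60,0,0,0,0.1,0,60,0,0,0,0.1],
  grip=110,
)

```text
time: 28.5
tool_pos: [0.5123, 0.098, 0.2275]
tcp_rot: [0.0, 0.456, 0.89, 0.0]
ft_force: [1.2, -0.9, -0.2]
grip_width: 0.565
gripper_force: 0.0
```

step_arm(
  increments=[3,60,0,0,0,0.1,3,58,0,0,0,0.1,3,0,0,0,0,0.013,0,0,0,0,0,0],
  grip=0,
)

```text
time: 29.0
tool_pos: [0.5214, 0.2141, 0.227]
tcp_rot: [-0.0, 0.36, 0.933, -0.0]
ft_force: [-0.2, -0.1, 0.1]
grip_width: 0.999
gripper_force: 0.0
```

```bash
python3 t.py; python3 - <<'E'
from h import *
f=r.grab_frame("top")
im=np.hstack([cv2.resize(f["image"][165:265,335:435],None,fx=4,fy=4)])
w_=r.grab_frame("wrist")
g=cv2.cvtColor(w_["image"],cv2.COLOR_RGB2GRAY)
im=np.clip(im*1.6,0,255).astype('uint8')
cv2.imwrite("pics/c6.png",np.hstack([im[:384],cv2.resize(w_["image"],(400,384))])[:,:,::-1])
print(r.observe()["joint_pos"].round(2),r.observe()["tool_pos"])
print(spot(w_,"wheel_bar"),np.round(proj(w_,[.5225,.2328,.097])))
E
```

```text
[([519, -337, 4], 0.62), ([527, -380, 63], 0.56)]
tray [ 0.5196 -0.3338  0.032 ] [0.175 0.226] yaw 0.122
[ 0.27  0.18 -0.19  1.2  -0.    1.01] [0.52143665 0.21278738 0.22718983]
[([516, 238, 63], 0.58)] [272. 175.]
```

View pics/c6.png

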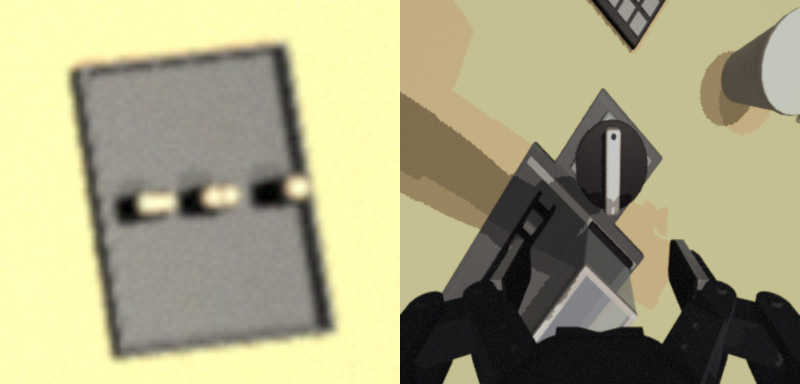

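All three casts stand in the tray (crop px 155, 222, 290 at row ~195), and the bar is upright in the wrist view, aligned with the tool. Descend and grip.

step_arm(
  increments=[1,19.5,-10,0,0,0,0,0,-45,0,0,0,0,0,-45,0,0,0,0,0,-25,0,0,0,0,0,-10,0,0,0,0,0,-6,0,0,0,0,0,0,0,0,0],
)

```text
time: 30.12
tool_pos: [0.5231, 0.234, 0.0868]
tcp_rot: [0.0, 0.36, 0.933, 0.0]
ft_force: [-0.4, -0.4, 0.5]
grip_width: 0.998
gripper_force: 0.0
```

step_arm(
  increments=[0,0,0,0,0,0,0,0,0,0,0,0,0,0,0,0,0,0,0,0,0,0,0,0,0,0,0,0,0,0],
  grip=255,
)

```text
time: 30.75
tool_pos: [0.522, 0.233, 0.0867]
tcp_rot: [-0.0, 0.36, 0.933, -0.001]
ft_force: [-2.5, -2.5, 5.7]
grip_width: 0.178
gripper_force: 60.9
```

step_arm(
  increments=[0,0,0,0,0,0.1,0,0,0,0,0,0.16,0,0,0,0,0,0.16,0,0,0,0,0,0.16,0,0,0,0,0,0.16,0,0,0,0,0,0.16,0,0,0,0,0,0.16,0,0,0,0,0,0.16,0,0,0,0,0,0.16,0,0,0,0,0,0.16,0,0,0,0,0,0.16,0,0,0,0,0,0.16],
)

```text
time: 32.25
tool_pos: [0.5222, 0.2321, 0.0867]
tcp_rot: [-0.001, -0.534, 0.845, -0.001]
ft_force: [-3.1, -5.9, 6.1]
grip_width: 0.174
gripper_force: 60.9
```

step_arm(
  increments=[0,0,0,0,0,0.16,0,0,0,0,0,0.16,0,0,0,0,0,0.16,0,0,0,0,0,0.16,0,0,0,0,0,0.16,0,0,0,0,0,0.16,0,0,0,0,0,0.16,0,0,0,0,0,0.16,0,0,0,0,0,0.16,0,0,0,0,0,0.16,0,0,0,0,0,0.16,0,0,0,0,0,0.16],
)

```text
time: 33.75
tool_pos: [0.523, 0.2326, 0.0867]
tcp_rot: [0.001, 0.999, -0.047, 0.001]
ft_force: [-0.0, -4.2, 3.7]
grip_width: 0.176
gripper_force: 60.6
```

step_arm(
  increments=[0,0,0,0,0,0.16,0,0,0,0,0,0.055,0,0,0,0,0,0,0,0,0,0,0,0,0,0,0,0,0,0],
)

```text
time: 34.38
tool_pos: [0.523, 0.2328, 0.0867]
tcp_rot: [0.001, 0.998, 0.058, 0.001]
ft_force: [0.4, -6.1, 4.9]
grip_width: 0.177
gripper_force: 60.8
```

step_arm(
  increments=[0,0,0,0,0,0,0,0,0,0,0,0,0,0,0,0,0,0,0,0,15,0,0,0,0,0,35,0,0,0,0,0,60,0,0,0,-8,0,60,0,0,0,-30,0,20,0,0,0,-50,0,0,0,0,0,-50,0,0,0,0,0,0,0,0,0,0,0],
  grip=0,
)

```text
time: 35.75
tool_pos: [0.3812, 0.2334, 0.2771]
tcp_rot: [-0.0, 0.998, 0.059, -0.0]
ft_force: [1.1, 1.0, -1.2]
grip_width: 0.998
gripper_force: 0.0
```

```bash
python3 - <<'E'
from h import *
f=r.grab_frame("top")
im=cv2.resize(f["image"][145:265,170:430],None,fx=3,fy=3,interpolation=cv2.INTER_CUBIC)
im=np.clip(im*1.6,0,255).astype('uint8')
cv2.imwrite("pics/tope.png",im[:,:,::-1])
def wp(x,y,z,p=(.5043,.0235,.1162)): c,s=np.cos(p[2]),np.sin(p[2]); return [p[0]+c*x-s*y,p[1]+s*x+c*y,z]
for h in(-.005,0,.005): print(h,[np.round((np.array(proj(f,wp(h+a,b,.113)))-[170,145])*3) for a,b in [[.04,.123],[.04,-.123],[-.04,-.123],[-.04,.123]]])
o=r.observe();print(o["joint_pos"].round(2),o["tool_pos"],o["tcp_rot"].round(3),o["ft_force"])
E
```

```text
-0.005 [array([153., 181.]), array([417., 158.]), array([426., 243.]), array([160., 268.])]
0 [array([152., 176.]), array([416., 152.]), array([425., 238.]), array([159., 262.])]
0.005 [array([152., 171.]), array([416., 147.]), array([425., 233.]), array([159., 257.])]
[ 0.4  -0.06 -0.34  1.29  0.   -2.86] [0.38341342 0.23383736 0.2773333 ] [-0.     0.998  0.059  0.001] [ 0.66109682 -0.06679072  0.41292812]
```

View pics/tope.png

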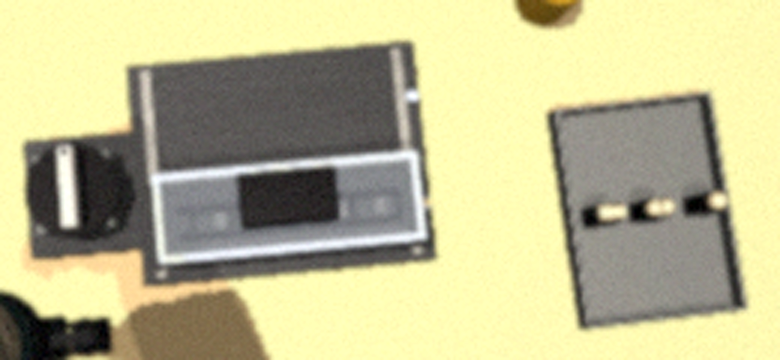

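The canopy is back over the strip and corners match 0.000 within ~1 mm by this fit; casts still stand in the tray. A closer look at the pointer on the front band to confirm.

step_arm(
  increments=[10,-30,0,0,0,-0.15,10,-30,0,0,0,-0.15,10,-30,0,0,0,-0.15,10,-30,0,0,0,-0.15,10,-30,0,0,0,-0.15,10,-30,0,0,0,-0.15,20,-30,0,0,0,-0.15,20,-30,0,0,0,-0.15,20,-30,0,0,0,-0.15,20,-30,0,0,0,-0.15,0,-20,-20,0,0,0,0,0,0,0,0,0],
)

```text
time: 37.3
tool_pos: [0.5248, -0.0879, 0.255]
tcp_rot: [0.0, 0.769, -0.639, -0.001]
ft_force: [-0.4, -0.2, 0.7]
grip_width: 0.999
gripper_force: 0.0
```

```bash
python3 - <<'E'
from h import *
f=r.grab_frame("wrist")
def wp(x,y,z,p=(.5065,.026,.1162)): c,s=np.cos(p[2]),np.sin(p[2]); return [p[0]+c*x-s*y,p[1]+s*x+c*y,z]
u,v=proj(f,wp(0,-.14,.012));print(u,v,proj(f,wp(.01,-.14,.012)))
u,v=int(u),int(v);im=f["image"][max(0,v-60):v+60,max(0,u-80):u+80]
im=np.clip(cv2.resize(im,None,fx=5,fy=5,interpolation=cv2.INTER_CUBIC)*1.7,0,255).astype('uint8')
cv2.imwrite("pics/p.png",im[:,:,::-1])
E
```

```text
259.84384527229923 144.22924028468532 (np.float64(251.77585157055796), np.float64(143.68450398773726))
```

View pics/p.png

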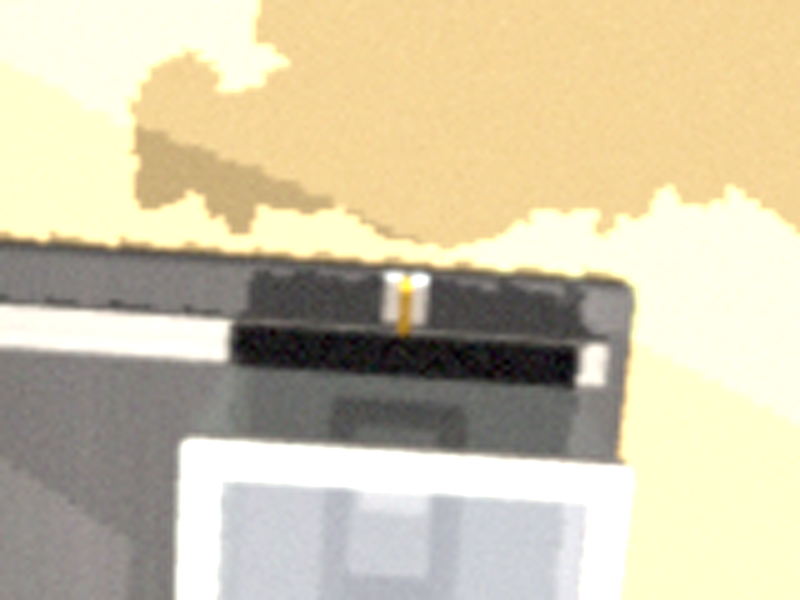

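The brass pointer (px 405,300) stands in the middle of the white band (px 383–430), and the robot is clear of everything. Handing in.

```bash
python3 -c "
from h import *
print(r.finish_job())"
```

```text
the job is handed in; nothing more can be done
None
```

I wound the canopy back, put all three casts present in the tray and wound the canopy forward until its pointer stood mid-band at the front. I then handed the job in at about 37 s; no verdict came back.

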